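Sort the clamping parts back into their trays

ROBOT

A 6-joint arm with a two-finger parallel gripper is mounted at the origin on the work surface. World frame = base frame: x ahead of the robot, y to its left, z up, the work surface at z = 0. Lengths are in m, angles in rad, forces in N, time in s.
With the tool pointing down it reaches from about 0.325 to 0.9 m from the base axis. Payload 3.5 kg.
Tool frame: the origin (TCP) lies at the centre of the arm's flange, where the gripper is bolted on; the fingertips stand 173 mm ahead of it and the grasp point (between the pads) lies 155 mm ahead of it; z points along the fingers, x is the direction in which the jaws open and shut, and the axes are right-handed (so a half turn about z gives the same grasp; the last joint's range is limited). The gripper opens to 85 mm and grips with 20 to 120 N. Pads are 22 mm wide; open, the fingers measure 114 mm over their backs; the gripper's body (76 mm by 85 mm) begins 54 mm behind the grasp point. The pads swing forward as they close: fully open they stand 13 mm farther back than shut.
Start: joints at [-1.297, 0.276, -0.026, 1.268, 0, 1.467], TCP at [0.23, -0.581, 0.405] pointing down, gripper open.
Joint ranges: [-3.12, 3.12], [-0.85, 1.88], [-1.08, 1.24], [-1.95, 2.15], [-1.57, 1.53], [-3.14, 3.14]. Speed limits (rad/s): [2.57, 2.57, 3.14, 3.14, 3.14, 3.14].

INTERFACE

Orientations are given as a unit quaternion [x, y, z, w].
In Python, from plant import env gives the robot as it stands.
- The arm moves only by the tool apply_moves, never from a script. Its argument "commands" is a list of rows, each a list of 7 numbers: the turn, a rotation vector about the world's x, y, z in rad, then the shift along the world's x, y, z in cm, then the closure, from 0 (fully open) to 1 (shut). A call has 1 to 10 rows; each row shifts and turns the commanded pose from where the row before left it; what a row does not reach is not made up. A row lasts 1/10 s, in which the tool goes at most 50 mm and 8.59 degrees, less where a joint would pass 70% of its speed; a pose out of reach is approached as far as the arm can. A call is refused whole if a number of a shift passes 5 or a number of a turn 0.15, either way. A call with a gripper value outside its range is refused whole. The fingers move at their own pace and stop on an object; the grip force is fixed at half the most. Time passes only in rows, so rows that do not move let the fingers close. It gives the time, the measured TCP pose, the force and the opening at its end, in the units of the state.
- env.get_obs(): the state, without advancing time (a new reading comes with each control period).
- env.capture(name): name is "side" or "top" or "wrist"; returns the picture (400x640x3 uint8, red, green, blue); there is no depth.
- env.camera_model(name): a dict with "camera_matrix" (3x3 intrinsics, pixels), "world_from_camera" (4x4, takes a point from camera to world coordinates); the wrist camera has in their place "hand_eye" (4x4, takes a point from camera to tool coordinates, whose origin is the TCP and whose axes are the tool frame's). Camera axes: x right, y down, z forward; pixel columns grow to the right and rows downward; lengths in m; the calibration is good to about 2 mm. A picture is of the moment at which its call begins: read the wrist's pose just before it. camera_model takes no time and is no camera call.
- env.hand_in(): hands the job in, once; it reports no verdict.
The state is a dict: "time": time; "joint_pos": joint angles; "qd": joint speeds; "effort": joint torques, N m; "tool_pos": TCP position; "tcp_rot": TCP orientation; "contact_force": force on the tool from outside, world axes, zero at the start; "wrist_torque": the same for the moment, N m; "gripper_width": opening from 0.0 (shut) to 1.0 (fully open).
Only numpy, scipy, OpenCV 4.12 (cv2) and the standard library are available. Lean on these libraries where they do the work, as an engineer would, in place of code of your own. Each camera call takes 0.05 s, during which the arm holds its last target.

TASK

Clear up after the drilling job: put both steel V-blocks in the yellow tray, both brass nuts in the blue tray and the red knob in the green tray. Each must stand flat on its tray's floor beside its fellow, nothing stacked or leaning: V-blocks groove up, nuts lying flat, the knob on its hub with the head up. Leave the chuck key and the hex key where they lie.

Things in the scene. Friction and masses are not known exactly. Their poses are not given: they have to be found in the camera images.
- vblock_a_center (a point): First of two identical V-blocks: bright steel block 46 (x) x 34 (y) x 34 mm high, about 300 g, with a matt grey V-groove 22 mm wide running along its x in the top face. The point is its centre, 17 mm above its underside; z is up (groove up), x along the groove. It stands on the bench, groove up, at any yaw.
- vblock_b_center (a point): Second of two identical V-blocks: bright steel block 46 (x) x 34 (y) x 34 mm high, about 300 g, with a matt grey V-groove 22 mm wide running along its x in the top face. The point is its centre, 17 mm above its underside; z is up (groove up), x along the groove. It stands on the bench, groove up, at any yaw.
- nut_a_center (a point): First of two identical large brass hex nuts: 40 mm across flats, 46 mm across corners, 22 mm high, 25 mm through hole, about 150 g, lying flat. The point is its centre, in the hole, 11 mm above its underside; z is the hole's axis (up). One pair of flats faces +y and -y of its frame, the other flats follow every 60 degrees.
- nut_b_center (a point): Second of two identical large brass hex nuts: 40 mm across flats, 46 mm across corners, 22 mm high, 25 mm through hole, about 150 g, lying flat. The point is its centre, in the hole, 11 mm above its underside; z is the hole's axis (up). One pair of flats faces +y and -y of its frame, the other flats follow every 60 degrees.
- knob_center (a point): Red six-lobed plastic clamping knob, 50 mm across opposite lobes, 30 mm high, about 80 g: red lobed head from 12 to 30 mm above its underside, round black hub 34 mm in diameter below it, on which it stands. The point is on its axis, 15 mm above its underside; z is up (head up); lobes lie along +x and -x and every 60 degrees from there.
- tray_yellow: Yellow open plastic tray for the V-blocks, fixed to the bench: outside 160 (x) x 120 (y) x 26 mm high, walls 4 mm, floor 4 mm thick, so inside 152 x 112 mm. Empty at the start. Origin at the centre of its underside on the bench; x along its long side, z up.
- tray_blue: Blue open plastic tray for the nuts, fixed to the bench: outside 160 (x) x 120 (y) x 26 mm high, walls 4 mm, floor 4 mm thick, so inside 152 x 112 mm. Empty at the start. Origin at the centre of its underside on the bench; x along its long side, z up.
- tray_green: Green open plastic tray for the knob, fixed to the bench: outside 160 (x) x 120 (y) x 26 mm high, walls 4 mm, floor 4 mm thick, so inside 152 x 112 mm. Empty at the start. Origin at the centre of its underside on the bench; x along its long side, z up.
- chuck_key_center (a point): Bystander: loose drill chuck key lying on the bench, a dark steel bar 90 mm long along its y, 14 mm thick, with a thin 46 mm cross handle along its x near one end. The point is half-way along the bar, 7 mm above its underside. To be left where it lies.
- hex_key_center (a point): Bystander: loose bright metal L-shaped hex key lying flat on the bench, 80 mm along its y with a 26 mm short leg towards its +x at the -y end, 8 mm thick. The point is the middle of the long leg, 4 mm above its underside. To be left where it lies.
Mind the look-alikes: they are no part of the job. There is more than one size of the part that bears knob_center; the job needs the middle-sized.

How it is judged:
By the outcome, as a careful person would: the job done as asked, in the order asked, and still so for the second after the job is handed in, with the robot touching nothing.
It also fails if it takes over 120 s, if anything falls off the work surface, if the arm or the gripper's body presses on something with over 40 N, if the wrist force passes 120 N, or if a joint passes its speed limit or range.

## Working session

There is one attempt and no reset: what is moved stays moved. The work goes in short steps, Python scripts to look and compute and a tool call to move; the robot and the scene stay as the last step left them, time stands still between calls to the robot, and variables do not carry over. Pictures are saved under pics/ and viewed, and the job is handed in when it is done.

Besides the shell and the picture viewer there is one more tool, called after "Call:" by a JSON object that holds its "fn" and its "kwargs", one argument or row to a line. apply_moves: Moves the arm, as the interface text tells. Its arguments: {"type":"object","properties":{"commands":{"type":"array","items":{"type":"array","items":{"type":"number"}}}},"required":["commands"]}

```bash
mkdir -p pics; ls; python3 - <<'E'
from plant import env
import cv2, numpy as np
np.set_printoptions(precision=4,suppress=True)
print(env.get_obs())
for n in ["top","side","wrist"]:
    im=env.capture(n); cv2.imwrite(f"pics/{n}0.png",im[:,:,::-1]); print(n,env.camera_model(n))
E
```

```text
pics
{'time': 0.0, 'joint_pos': array([-1.2974,  0.2771, -0.0279,  1.268 , -0.    ,  1.4674]), 'qd': array([ 0.0001,  0.0012,  0.0006,  0.0002,  0.0017, -0.    ]), 'effort': array([  0.0017, -44.5506,  29.5204,   0.0165,  -0.    ,  -0.    ]), 'tool_pos': array([ 0.2298, -0.5808,  0.4036]), 'tcp_rot': array([ 0.827 , -0.5622, -0.0009, -0.0007]), 'contact_force': array([0.6529, 0.823 , 0.4731]), 'wrist_torque': array([ 0.005 ,  0.0025, -0.0101]), 'gripper_width': 0.9988780214925094}
top {'camera_matrix': array([[363.8843,   0.    , 317.8355],
       [  0.    , 363.8843, 200.3387],
       [  0.    ,   0.    ,   1.    ]]), 'world_from_camera': array([[-0.018 , -0.9925,  0.1206,  0.4316],
       [-0.9993,  0.0218,  0.0304, -0.0055],
       [-0.0328, -0.1199, -0.9922,  0.9282],
       [ 0.    ,  0.    ,  0.    ,  1.    ]])}
side {'camera_matrix': array([[375.848 ,   0.    , 320.2212],
       [  0.    , 375.848 , 196.6061],
       [  0.    ,   0.    ,   1.    ]]), 'world_from_camera': array([[-0.9983, -0.0419,  0.0408,  0.4823],
       [-0.0578,  0.5998, -0.7981,  0.7774],
       [ 0.009 , -0.7991, -0.6012,  0.6572],
       [ 0.    ,  0.    ,  0.    ,  1.    ]])}
wrist {'camera_matrix': array([[327.0172,   0.    , 323.1664],
       [  0.    , 327.0172, 204.5594],
       [  0.    ,   0.    ,   1.    ]]), 'hand_eye': array([[ 1.    ,  0.0011,  0.0004,  0.0002],
       [-0.0012,  0.956 ,  0.2934, -0.0748],
       [-0.0001, -0.2934,  0.956 ,  0.0312],
       [ 0.    ,  0.    ,  0.    ,  1.    ]])}
```

View pics/top0.png

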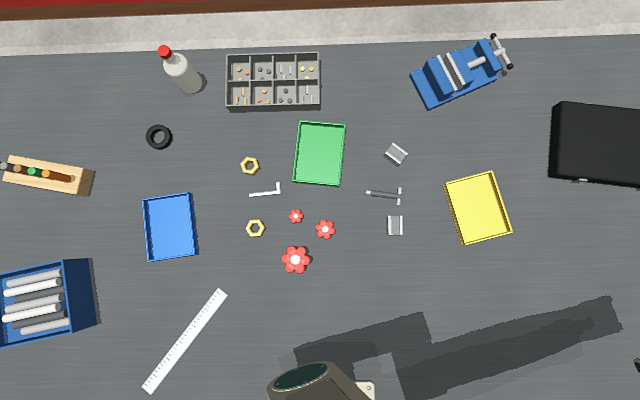

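View pics/side0.png

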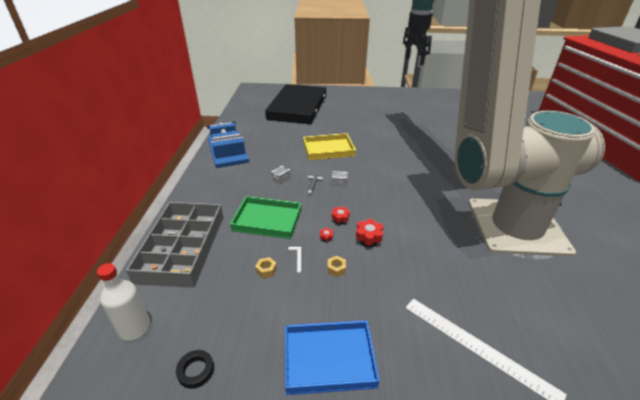

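View pics/wrist0.png

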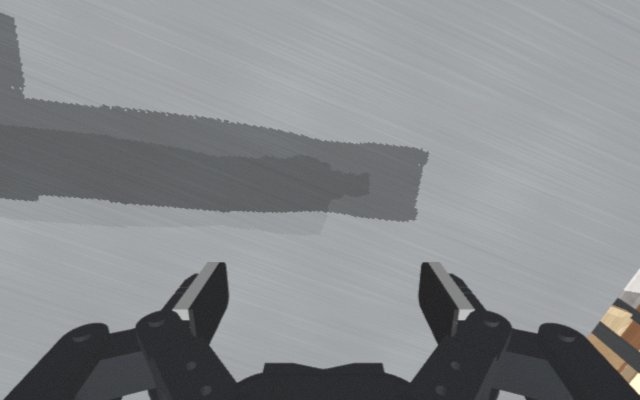

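The top view shows V-blocks at about (397,154) and (395,225), and nuts at (249,165) and (255,228). The knobs are small (296,216), middle (325,229) and large (296,259). The trays are yellow (478,208), blue (170,227) and green (319,153), with the chuck key at (385,193) and the hex key at (266,190). Next I'll measure these by casting rays.

```bash
cat > h.py <<'E'
import numpy as np, cv2
from scipy.spatial.transform import Rotation as R
from plant import env
np.set_printoptions(precision=4,suppress=True)
def pose():
    o=env.get_obs(); T=np.eye(4); T[:3,:3]=R.from_quat(o['tcp_rot']).as_matrix(); T[:3,3]=o['tool_pos']; return T
def cam(n,T=None):
    m=env.camera_model(n)
    return m['camera_matrix'], (T@m['hand_eye'] if n=='wrist' else m['world_from_camera'])
def cast(K,W,px,z):
    px=np.atleast_2d(px).astype(float)
    d=np.c_[px,np.ones(len(px))]@np.linalg.inv(K).T@W[:3,:3].T
    return W[:3,3]+d*((z-W[2,3])/d[:,2])[:,None]
def proj(K,W,P):
    P=np.atleast_2d(P); c=(P-W[:3,3])@W[:3,:3]; u=c@K.T; return u[:,:2]/u[:,2:]
def rect(P):
    c,s,a=cv2.minAreaRect((P[:,:2]*1000).astype(np.float32)); return np.array(c),np.array(s),a
def snap(n,f):
    T=pose(); im=env.capture(n); cv2.imwrite(f'pics/{f}.png',im[:,:,::-1]); return im,*cam(n,T)
def blobs(mask,amin):
    cs,_=cv2.findContours(mask.astype(np.uint8),cv2.RETR_EXTERNAL,cv2.CHAIN_APPROX_NONE)
    return [c[:,0,:] for c in cs if cv2.contourArea(c)>amin]
E
python3 - <<'E'
from h import *
im=cv2.imread('pics/top0.png'); hsv=cv2.cvtColor(im,cv2.COLOR_BGR2HSV); K,W=cam('top')
H,S,V=cv2.split(hsv)
roi=np.zeros(H.shape,bool); roi[110:280,120:520]=1
for n,m,z in [('yellow',(H>24)&(H<34)&(S>140),.026),('green',(H>50)&(H<75)&(S>100),.026),('blue',(H>100)&(H<120)&(S>150),.026),
  ('nut',(H>15)&(H<30)&(S>70),.022),('red',((H<8)|(H>172))&(S>120),.03),('steel',(V>120)&(S<60),.034)]:
    for c in blobs(m&roi,30):
        P=cast(K,W,c,z); print(n,c.mean(0).round(),*rect(P), 'area',cv2.contourArea((P[:,:2]*1000).astype(np.float32)))
E
```

```text
green [318. 153.] [663.0029  18.056 ] [120.3142 162.9305] 82.93538665771484 area 18769.930016447306
blue [169. 226.] [484.8244 395.9651] [159.249  126.3893] 7.703962326049805 area 19090.48853164073
nut [482. 208.] [ 516.1325 -370.3193] [161.7209 130.2858] 13.837096214294434 area 19176.625144142658
nut [250. 166.] [634.6497 194.6777] [46.4207 43.4316] 44.868648529052734 area 1523.9979575281031
red [295. 259.] [397.42    79.9026] [70.5156 65.505 ] 23.354671478271484 area 3147.294596004882
red [325. 229.] [469.9939   6.2678] [43.4968 48.7447] 43.75620651245117 area 1482.8451062777185
red [296. 216.] [502.9132  78.1355] [32.0981 34.3753] 58.356815338134766 area 759.8767235114356
steel [281. 201.] [557.2936  29.559 ] [1019.3828  431.0831] 88.25495910644531 area 395219.6944248995
```

Call:
{"fn": "apply_moves", "kwargs": {
  "commands": [
    [0,0,-0.04,2.1,4.2,0,0],
    [0,0,-0.04,2.1,4.2,0,0],
    [0,0,-0.04,2.1,4.2,0,0],
    [0,0,-0.04,2.1,4.2,0,0],
    [0,0,-0.04,2.1,4.2,0,0],
    [0,0,-0.04,2.1,4.2,0,0],
    [0,0,-0.04,2.1,4.2,0,0]
  ]
}}

```text
time: 0.85
tool_pos: [0.3773, -0.2853, 0.4045]
tcp_rot: [0.74, -0.673, -0.0, -0.0]
contact_force: [0.8, -0.6, 0.2]
gripper_width: 1.0
```

Call:
{"fn": "apply_moves", "kwargs": {
  "commands": [
    [0,0,-0.04,2.1,4.2,0,0],
    [0,0,-0.04,2.1,4.2,0,0],
    [0,0,-0.04,2.1,4.2,0,0],
    [0,0,0,2.1,4.2,0,0],
    [0,0,0,2.1,4.2,0,0],
    [0,0,0,2.1,4.2,0,0],
    [0,0,0,2.1,4.2,0,0],
    [0,0,0,0,0,0,0],
    [0,0,0,0,0,0,0]
  ]
}}

```text
time: 1.75
tool_pos: [0.524, 0.0078, 0.4042]
tcp_rot: [-0.7, 0.714, 0.0, -0.001]
contact_force: [0.1, -1.0, 1.0]
gripper_width: 1.002
```

```bash
python3 - <<'E'
from h import *
im,K,W=snap('wrist','w1'); T=pose(); print(T, W[:3,3]); np.savez('w1.npz',K=K,W=W)
E
```

```text
[[-0.0224 -0.9997 -0.0013  0.5236]
 [-0.9997  0.0224 -0.0004  0.0069]
 [ 0.0004  0.0013 -1.      0.4043]
 [ 0.      0.      0.      1.    ]] [0.5988 0.006  0.373 ]
```

View pics/w1.png

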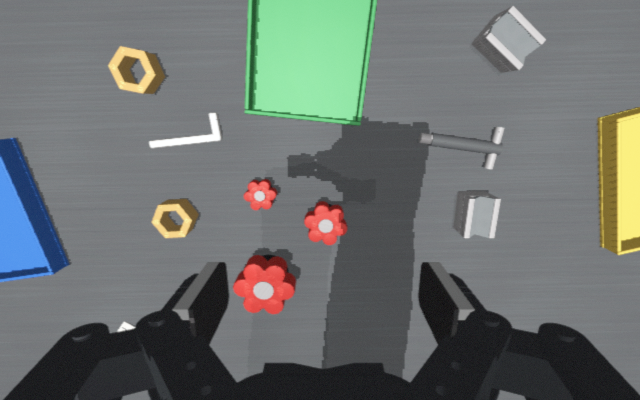

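The wrist picture shows all seven parts. V-blocks are at about (513,40) and (482,215), nuts at (135,70) and (174,218), and the middle knob at (326,224). The chuck key is at (462,143) and the hex key at (190,137). I'll zoom in on the V-blocks.

```bash
python3 - <<'E'
from h import *
im=cv2.imread('pics/w1.png')
a=cv2.resize(im[0:80,470:560],None,fx=4.4,fy=4.4,interpolation=cv2.INTER_NEAREST)
b=cv2.resize(im[180:250,445:515],None,fx=5,fy=5,interpolation=cv2.INTER_NEAREST)
o=np.zeros((360,760,3),np.uint8); o[:a.shape[0],:a.shape[1]]=a[:360]; o[:350,400:750]=b
cv2.imwrite('pics/z1.png',o)
E
```

```text
(no output)
```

View pics/z1.png

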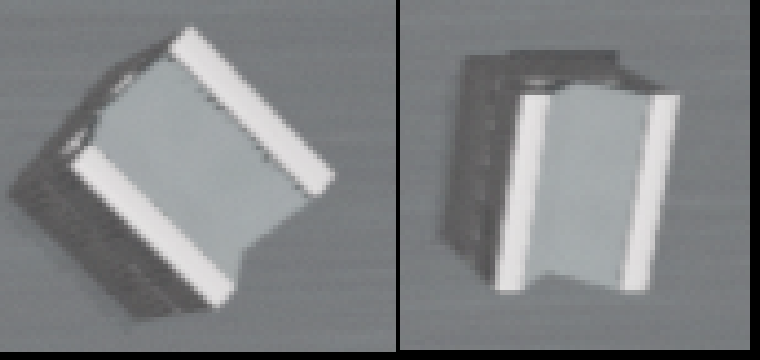

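The two white lands on each block's top face are clear, with the grey groove between them.

```bash
cat > an.py <<'E'
from h import *
def vblocks(im,K,W,z=.034,roi=None):
    out=[]; g=im.min(2)>195
    if roi is not None: m=np.zeros_like(g); x0,y0,x1,y1=roi; m[y0:y1,x0:x1]=1; g&=m
    k=[]
    for c in blobs(g,25):
        P=cast(K,W,c,z); k.append((c.mean(0).round(),*rect(P),P)); 
    return k
E
python3 - <<'E'
from an import *
d=np.load('w1.npz'); K,W=d['K'],d['W']; im=cv2.imread('pics/w1.png')[:,:,::-1]
for roi in [(470,0,560,80),(445,180,515,250)]:
    k=vblocks(im,K,W,roi=roi); Ps=np.vstack([q[4] for q in k]); 
    for q in k: print(q[:4])
    print('V',*rect(Ps))
hsv=cv2.cvtColor(im,cv2.COLOR_RGB2HSV); H,S,V=cv2.split(hsv)
for c in blobs((H>12)&(H<32)&(S>90)&(np.arange(640)<240)[None],200):
    P=cast(K,W,c,.022); print('nut',c.mean(0).round(),*rect(P))
m=((H<8)|(H>172))&(S>120)
for c in blobs(m,100):
    P=cast(K,W,c,.03); (x,y),r=cv2.minEnclosingCircle((P[:,:2]*1000).astype(np.float32)); print('knob',c.mean(0).round(),x,y,2*r)
for n,mm in [('green',(H>50)&(H<75)&(S>100)),('blue',(H>100)&(H<120)&(S>130)),('yellow',(H>20)&(H<34)&(S>140)&(np.arange(640)>500)[None])]:
    for c in blobs(mm,1000):
        a=cv2.approxPolyDP(c.reshape(-1,1,2),5,True)[:,0]; print(n,a.tolist(),(cast(K,W,a,.026)[:,:2]*1000).round().tolist())
E
```

```text
(array([504.,  50.]), array([ 643.2674, -166.8441]), array([44.6931,  5.2868]), 50.4881591796875)
(array([527.,  25.]), array([ 664.9095, -184.6685]), array([45.0314,  4.5807]), 51.27307891845703)
V [ 653.926  -175.7311] [45.2996 32.7893] 51.42573547363281
(array([494., 218.]), array([ 474.8205, -179.9561]), array([ 5.1937, 44.2732]), 88.84048461914062)
(array([469., 218.]), array([ 475.3642, -152.1289]), array([ 5.3281, 44.2737]), 88.8241195678711)
V [ 475.093  -166.0155] [33.1012 44.2711] 88.88001251220703
nut [174. 217.] [477.702  176.9785] [44.8395 51.2201] 32.41192626953125
nut [136.  70.] [633.8172 191.2756] [54.1306 39.999 ] 77.83302307128906
knob [265. 285.] 394.90997314453125 79.994873046875 83.18617248535156
knob [325. 223.] 471.4176025390625 5.84996223449707 52.3777961730957
knob [260. 194.] 506.2222900390625 76.46977233886719 36.94709014892578
green [[248, 0], [245, 112], [360, 124], [376, 0], [324, 1], [332, 9], [336, 2], [336, 11], [366, 27], [351, 120], [254, 108], [258, 10], [281, 0]] [[692.0, 74.0], [592.0, 86.0], [578.0, -32.0], [690.0, -45.0], [690.0, 3.0], [684.0, -4.0], [689.0, -8.0], [682.0, -8.0], [668.0, -36.0], [582.0, -22.0], [596.0, 76.0], [684.0, 65.0], [692.0, 43.0]]
blue [[14, 138], [0, 140], [0, 281], [51, 274], [68, 264]] [[571.0, 329.0], [569.0, 345.0], [404.0, 396.0], [412.0, 333.0], [425.0, 309.0]]
yellow [[639, 108], [598, 119], [601, 245], [617, 253], [617, 119]] [[588.0, -315.0], [578.0, -276.0], [437.0, -312.0], [426.0, -333.0], [578.0, -296.0]]
```

Sizes match: 45×33 against 46×34 for the V-blocks, and 52 mm for the middle knob. V-block B is at (0.475, -0.166) with its groove at -1°. The jaws already stand across it, so I'll go there first.

Call:
{"fn": "apply_moves", "kwargs": {
  "commands": [
    [0,0,0,-1.2,-4.3,-2,0],
    [0,0,0,-1.2,-4.3,-2,0],
    [0,0,0,-1.2,-4.3,-2,0],
    [0,0,0,-1.3,-4.4,-2,0],
    [0,0,0,0,0,-4,0],
    [0,0,0,0,0,-4,0],
    [0,0,0,0,0,-3,0],
    [0,0,0,0,0,0,0],
    [0,0,0,0,0,0,0]
  ]
}}

```text
time: 2.7
tool_pos: [0.4741, -0.167, 0.2149]
tcp_rot: [-0.698, 0.716, 0.001, -0.0]
contact_force: [0.7, -0.2, -0.3]
gripper_width: 1.001
```

```bash
python3 - <<'E'
from h import *
im,K,W=snap('wrist','w2'); print(pose())
o=cv2.resize(im,None,fx=1,fy=1); 
E
```

```text
[[-0.0247 -0.9997  0.0015  0.4752]
 [-0.9997  0.0247 -0.0009 -0.1671]
 [ 0.0008 -0.0015 -1.      0.216 ]
 [ 0.      0.      0.      1.    ]]
```

View pics/w2.png

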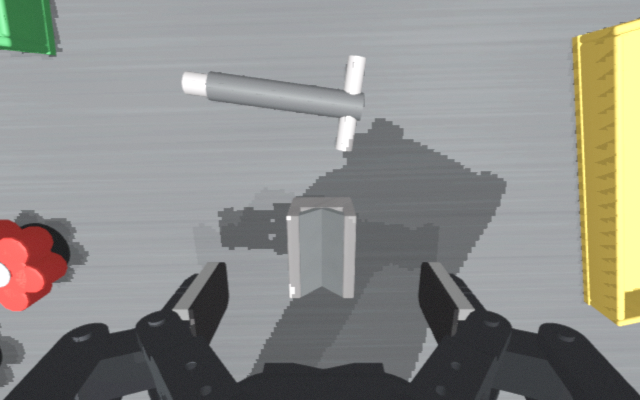

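The block sits midway between the jaws (columns 288–356, jaws 228–420). Next I go down, close and lift.

Call:
{"fn": "apply_moves", "kwargs": {
  "commands": [
    [0,0,0,0,0,-2,0],
    [0,0,0,0,0,-1.7,0],
    [0,0,0,0,0,0,0],
    [0,0,0,0,0,0,1],
    [0,0,0,0,0,0,1],
    [0,0,0,0,0,0,1],
    [0,0,0,0,0,0,1],
    [0,0,0,0,0,0,1],
    [0,0,0,0,0,0,1],
    [0,0,0,0,0,0,1]
  ]
}}

```text
time: 3.75
tool_pos: [0.4758, -0.1664, 0.179]
tcp_rot: [-0.699, 0.715, -0.001, 0.001]
contact_force: [-0.2, 0.5, 6.8]
gripper_width: 0.391
```

Call:
{"fn": "apply_moves", "kwargs": {
  "commands": [
    [0,0,0,0,0,0,1],
    [0,0,0,0,0,2,1],
    [0,0,0,0,0,4,1],
    [0,0,0,0,0,4,1],
    [0,0,0,0,0,0,1]
  ]
}}

```text
time: 4.25
tool_pos: [0.4774, -0.1673, 0.283]
tcp_rot: [-0.699, 0.715, -0.005, 0.002]
contact_force: [1.5, -1.0, -3.0]
gripper_width: 0.385
```

```bash
python3 - <<'E'
from h import *
im,K,W=snap('wrist','w3'); print(pose())
im=cv2.cvtColor(im,cv2.COLOR_RGB2BGR)
# preview predicted tray outline
c,s=np.cos(np.radians(14)),np.sin(np.radians(14))
E
```

```text
[[-0.0231 -0.9997  0.0057  0.4763]
 [-0.9997  0.0231 -0.003  -0.1668]
 [ 0.0028 -0.0058 -1.      0.2804]
 [ 0.      0.      0.      1.    ]]
```

View pics/w3.png

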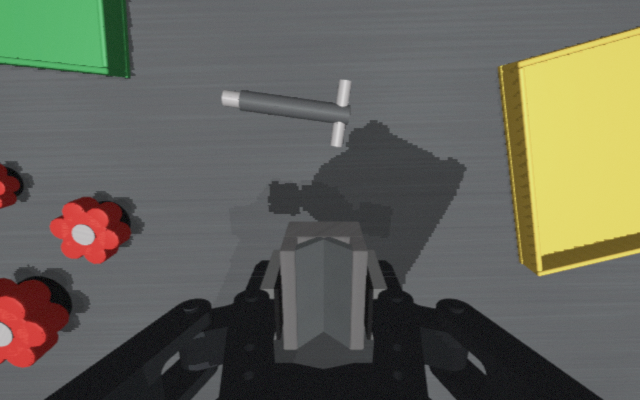

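Gripped at about 33 mm and lifted. I'll turn toward the yellow tray and look at it.

Call:
{"fn": "apply_moves", "kwargs": {
  "commands": [
    [0,0,0.05,0.1,-4.2,1.5,1],
    [0,0,0.05,0.1,-4.2,1.5,1],
    [0,0,0.05,0.1,-4.2,1.5,1],
    [0,0,0.06,0.1,-4.2,1.5,1],
    [0,0,0.06,0,-4.5,1.5,1],
    [0,0,0,0,0,0,1],
    [0,0,0,0,0,0,1]
  ]
}}

```text
time: 5.0
tool_pos: [0.4782, -0.3798, 0.3505]
tcp_rot: [0.788, -0.616, -0.002, -0.0]
contact_force: [0.1, 0.6, -4.0]
gripper_width: 0.387
```

```bash
python3 - <<'E'
from h import *
im,K,W=snap('wrist','w4'); T=pose();print(T, np.degrees(np.arctan2(T[1,0],T[0,0])))
np.savez('w4.npz',K=K,W=W)
E
```

```text
[[ 0.2433 -0.9699 -0.0036  0.4781]
 [-0.9699 -0.2433  0.0041 -0.3785]
 [-0.0048  0.0025 -1.      0.3501]
 [ 0.      0.      0.      1.    ]] -75.91699441627824
```

View pics/w4.png

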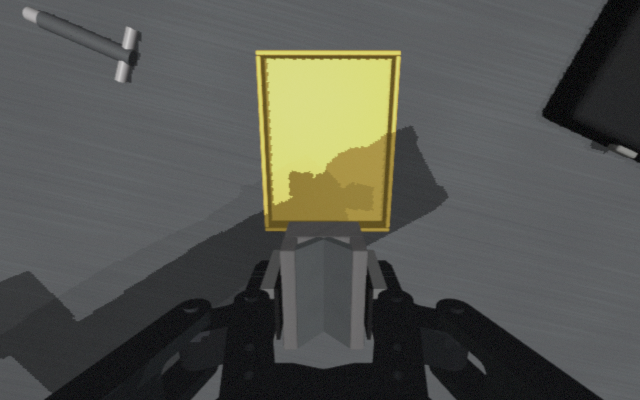

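The yellow tray's rim corners are at (256,51), (401,51), (389,231) and (265,231), square to the tool.

```bash
python3 - <<'E'
from h import *
d=np.load('w4.npz'); K,W=d['K'],d['W']; im=cv2.imread('pics/w4.png')
H,S,V=cv2.split(cv2.cvtColor(im,cv2.COLOR_BGR2HSV))
c=max(blobs((H>20)&(H<34)&(S>110),1000),key=len); print(cv2.approxPolyDP(c.reshape(-1,1,2),4,True)[:,0].tolist())
P=cast(K,W,[[256,51],[401,51],[389,231],[265,231]],.026); print(P, P.mean(0), rect(P))
E
```

```text
[[256, 50], [265, 230], [283, 231], [291, 220], [358, 221], [362, 231], [388, 231], [400, 51]]
[[ 0.5771 -0.2974  0.026 ]
 [ 0.606  -0.4127  0.026 ]
 [ 0.4524 -0.4507  0.026 ]
 [ 0.4232 -0.335   0.026 ]] [ 0.5147 -0.374   0.026 ] (array([ 514.576 , -373.8477]), array([158.7208, 119.3337]), 13.92164134979248)
```

Call:
{"fn": "apply_moves", "kwargs": {
  "commands": [
    [0,0,0,0.1,-0.4,-4,1],
    [0,0,0,0,0,-4,1],
    [0,0,0,0,0,-4,1],
    [0,0,0,0,0,-2.5,1],
    [0,0,0,0,0,-1,1],
    [0,0,0,0,0,0,1]
  ]
}}

```text
time: 5.65
tool_pos: [0.4789, -0.3808, 0.195]
tcp_rot: [0.789, -0.614, -0.003, -0.0]
contact_force: [-0.5, -0.6, -3.6]
gripper_width: 0.384
```

Call:
{"fn": "apply_moves", "kwargs": {
  "commands": [
    [0,0,0,0,-0.1,-0.6,1],
    [0,0,0,0,0,-0.5,1],
    [0,0,0,0,0,0,1]
  ]
}}

```text
time: 5.95
tool_pos: [0.4802, -0.3843, 0.1873]
tcp_rot: [0.789, -0.615, 0.001, 0.0]
contact_force: [-0.6, 0.4, -4.0]
gripper_width: 0.388
```

Call:
{"fn": "apply_moves", "kwargs": {
  "commands": [
    [0,0,0,0,0,-0.3,1],
    [0,0,0,0,0,-0.2,1],
    [0,0,0,0,0,0,1]
  ]
}}

```text
time: 6.25
tool_pos: [0.4803, -0.3845, 0.1831]
tcp_rot: [0.789, -0.615, 0.001, 0.0]
contact_force: [-2.3, 0.2, 3.8]
gripper_width: 0.388
```

The force changed from -4 to +4, so the block is on the tray floor. I'll release it and rise.

Call:
{"fn": "apply_moves", "kwargs": {
  "commands": [
    [0,0,0,0,0,0,0.35],
    [0,0,0,0,0,0,0.35],
    [0,0,0,0,0,0,0.35],
    [0,0,0,0,0,0,0.35],
    [0,0,0,0,0,2,0.35],
    [0,0,0,0,0,4,0.35],
    [0,0,0,0,0,4,0.35],
    [0,0,0,0,0,5,0],
    [0,0,0,0,0,2,0],
    [0,0,0,0,0,0,0]
  ]
}}

```text
time: 7.25
tool_pos: [0.4813, -0.3854, 0.3569]
tcp_rot: [0.789, -0.615, 0.005, 0.001]
contact_force: [0.5, 0.2, -0.9]
gripper_width: 1.0
```

```bash
python3 - <<'E'
from h import *
im,K,W=snap('wrist','w5'); T=pose();print(T, np.degrees(np.arctan2(T[1,0],T[0,0])))
E
```

```text
[[ 0.2443 -0.9697  0.0034  0.4805]
 [-0.9697 -0.2443 -0.0034 -0.3847]
 [ 0.0041 -0.0025 -1.      0.354 ]
 [ 0.      0.      0.      1.    ]] -75.86024638942618
```

View pics/w5.png

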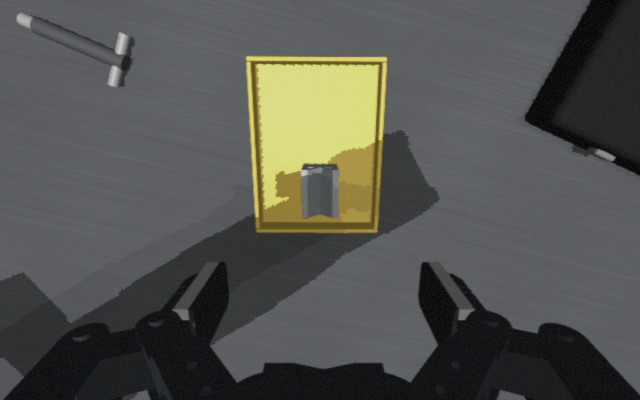

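V-block B stands in the tray at (320,190), groove up. Now for V-block A at (0.654, -0.176), with the jaws at -38.6°.

Call:
{"fn": "apply_moves", "kwargs": {
  "commands": [
    [0,0,0.108,2.9,3.5,0,0],
    [0,0,0.108,2.9,3.5,0,0],
    [0,0,0.108,2.9,3.5,0,0],
    [0,0,0.108,2.9,3.5,-2,0],
    [0,0,0.109,2.9,3.5,-2,0],
    [0,0,0.11,2.9,3.5,-2,0],
    [0,0,0,0,0,-4,0],
    [0,0,0,0,0,-4,0],
    [0,0,0,0,0,0,0],
    [0,0,0,0,0,0,0]
  ]
}}

```text
time: 8.3
tool_pos: [0.6526, -0.1737, 0.2095]
tcp_rot: [0.944, -0.33, -0.003, -0.0]
contact_force: [0.9, -0.8, 0.4]
gripper_width: 1.0
```

```bash
python3 - <<'E'
from h import *
im,K,W=snap('wrist','w6'); T=pose();print(T, np.degrees(np.arctan2(T[1,0],T[0,0])))
np.savez('w6.npz',K=K,W=W)
E
```

```text
[[ 0.7817 -0.6236 -0.0005  0.6539]
 [-0.6236 -0.7817  0.0002 -0.1743]
 [-0.0005  0.0002 -1.      0.2119]
 [ 0.      0.      0.      1.    ]] -38.581698439693554
```

View pics/w6.png

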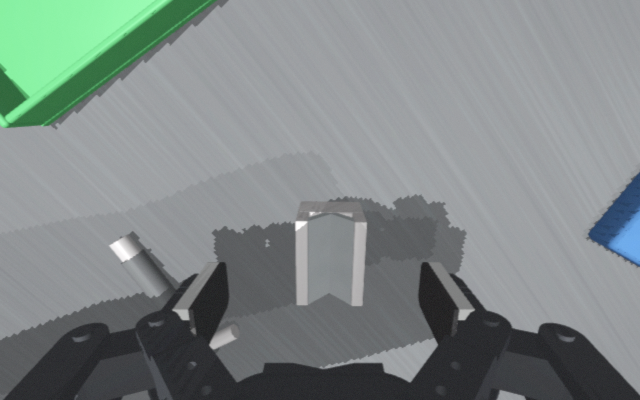

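```bash
python3 - <<'E'
from h import *
d=np.load('w6.npz'); K,W=d['K'],d['W']; T=pose()
for px,z in [([120,245],.012),([170,285],.012),([240,325],.010),([215,345],.01),([330,212],.034),([330,305],.034),([298,225],.034),([296,305],.034),([364,225],.034),([364,305],.034)]:
    P=cast(K,W,px,z)[0]; print(px,P,(T[:3,:3].T@(P-T[:3,3]))*1000)
d=np.load('w1.npz'); K,W=d['K'],d['W']
for px in [[425,139],[500,130],[490,165],[500,148]]:
    P=cast(K,W,px,.012)[0]; print(px,P,(T[:3,:3].T@(P-T[:3,3]))*1000)
E
```

```text
[120, 245] [ 0.5636 -0.1033  0.012 ] [-114.8041    0.7616  199.9168]
[170, 285] [ 0.567  -0.1381  0.012 ] [-90.4288  25.7992 199.9075]
[240, 325] [ 0.5788 -0.184   0.01  ] [-52.5774  54.3984 201.8915]
[215, 345] [ 0.5565 -0.1852  0.01  ] [-69.2329  69.1751 201.9031]
[330, 212] [ 0.6711 -0.1545  0.034 ] [  1.1902 -26.2424 177.8487]
[330, 305] [ 0.6402 -0.1938  0.034 ] [  1.5701  23.741  177.8567]
[298, 225] [ 0.6553 -0.1502  0.034 ] [-13.828  -19.7439 177.858 ]
[296, 305] [ 0.6266 -0.1831  0.034 ] [-15.7759  23.8241 177.8663]
[364, 225] [ 0.6797 -0.1695  0.034 ] [ 17.2311 -19.8465 177.8409]
[364, 305] [ 0.6538 -0.2046  0.034 ] [ 18.8955  23.658  177.8472]
[425, 139] [ 0.56   -0.1042  0.012 ] [-117.0417    3.6428  199.9185]
[500, 130] [ 0.5681 -0.1844  0.012 ] [-60.7187  61.3879 199.8971]
[490, 165] [ 0.53   -0.1786  0.012 ] [-94.0532  80.5525 199.9186]
[500, 148] [ 0.5487 -0.1871  0.012 ] [-74.1691  75.5723 199.9069]
```

The key's nearest point is over 50 mm off the finger line, so it is clear. The block is about 2 mm off centre, which I'll correct on the way down.

Call:
{"fn": "apply_moves", "kwargs": {
  "commands": [
    [0,0,0,0,-0.2,-2,0],
    [0,0,0,0,0,-1.2,0],
    [0,0,0,0,0,0,0],
    [0,0,0,0,0,0,1],
    [0,0,0,0,0,0,1],
    [0,0,0,0,0,0,1],
    [0,0,0,0,0,0,1],
    [0,0,0,0,0,0,1],
    [0,0,0,0,0,0,1],
    [0,0,0,0,0,0,1]
  ]
}}

```text
time: 9.35
tool_pos: [0.6546, -0.1763, 0.1808]
tcp_rot: [0.944, -0.33, 0.001, -0.0]
contact_force: [0.2, -0.3, 5.9]
gripper_width: 0.385
```

Call:
{"fn": "apply_moves", "kwargs": {
  "commands": [
    [0,0,0,0,0,0,1],
    [0,0,0,0,0,2,1],
    [0,0,0,0,0,4,1],
    [0,0,0,0,0,4,1],
    [0,0,0,0,0,4,1],
    [0,0,0,0,0,0,1]
  ]
}}

```text
time: 9.95
tool_pos: [0.6561, -0.1768, 0.326]
tcp_rot: [0.944, -0.33, 0.005, 0.0]
contact_force: [1.9, -0.7, -1.5]
gripper_width: 0.386
```

Call:
{"fn": "apply_moves", "kwargs": {
  "commands": [
    [0,0,-0.093,-1.5,-2.7,0,1],
    [0,0,-0.093,-1.5,-2.7,0,1],
    [0,0,-0.093,-1.5,-2.7,0,1],
    [0,0,-0.093,-1.5,-2.7,0,1],
    [0,0,-0.093,-1.5,-2.7,0,1],
    [0,0,-0.093,-1.5,-2.7,0,1],
    [0,0,-0.093,-1.5,-2.7,0,1],
    [0,0,0,0,0,-4,1],
    [0,0,0,0,0,-2,1],
    [0,0,0,0,0,0,1]
  ]
}}

```text
time: 10.95
tool_pos: [0.5459, -0.3632, 0.253]
tcp_rot: [0.789, -0.615, -0.007, -0.0]
contact_force: [0.1, 0.4, -3.3]
gripper_width: 0.386
```

```bash
python3 - <<'E'
from h import *
im,K,W=snap('wrist','w7'); T=pose();print(T, np.degrees(np.arctan2(T[1,0],T[0,0])))
E
```

```text
[[ 0.244  -0.9697 -0.0067  0.5471]
 [-0.9697 -0.2441  0.0055 -0.3638]
 [-0.0069  0.0052 -1.      0.2556]
 [ 0.      0.      0.      1.    ]] -75.87440717519657
```

View pics/w7.png

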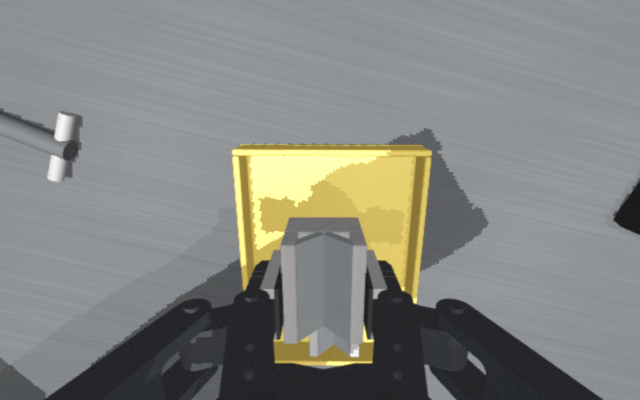

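Call:
{"fn": "apply_moves", "kwargs": {
  "commands": [
    [0,0,0,0.3,-0.1,-3,1],
    [0,0,0,0,0,-2.5,1],
    [0,0,0,0,0,-1,1],
    [0,0,0,0,0,0,1],
    [0,0,0,0,0,0,1]
  ]
}}

```text
time: 11.5
tool_pos: [0.5526, -0.3663, 0.196]
tcp_rot: [0.789, -0.615, 0.001, 0.0]
contact_force: [0.8, 0.2, -2.7]
gripper_width: 0.391
```

Call:
{"fn": "apply_moves", "kwargs": {
  "commands": [
    [0,0,0,0,0,-0.5,1],
    [0,0,0,0,0,-0.4,1],
    [0,0,0,0,0,-0.3,1],
    [0,0,0,0,0,0,1],
    [0,0,0,0,0,0,1]
  ]
}}

```text
time: 12.0
tool_pos: [0.5524, -0.3665, 0.1848]
tcp_rot: [0.789, -0.615, 0.001, -0.0]
contact_force: [-1.6, 1.4, 6.0]
gripper_width: 0.384
```

Call:
{"fn": "apply_moves", "kwargs": {
  "commands": [
    [0,0,0,0,0,0,0.35],
    [0,0,0,0,0,0,0.35],
    [0,0,0,0,0,0,0.35],
    [0,0,0,0,0,0,0.35],
    [0,0,0,0,0,2,0.35],
    [0,0,0,0,0,4,0.35],
    [0,0,0,0,0,4,0.35],
    [0,0,0,-2.5,0,5,0],
    [0,0,0,-2,0,2,0],
    [0,0,0,0,0,0,0]
  ]
}}

```text
time: 13.0
tool_pos: [0.5092, -0.367, 0.3522]
tcp_rot: [0.788, -0.615, 0.004, 0.0]
contact_force: [0.1, -0.2, -0.5]
gripper_width: 1.001
```

```bash
python3 - <<'E'
from h import *
im,K,W=snap('wrist','w8'); T=pose();print(T, np.degrees(np.arctan2(T[1,0],T[0,0])))
im=cv2.imread('pics/w1.png')
a=cv2.resize(im[35:105,95:175],None,fx=5,fy=5,interpolation=cv2.INTER_NEAREST)
b=cv2.resize(im[185:255,135:215],None,fx=5,fy=5,interpolation=cv2.INTER_NEAREST)
cv2.imwrite('pics/z2.png',np.hstack([a,b])[:, :800])
E
```

```text
[[ 0.2433 -0.9699  0.0033  0.5095]
 [-0.9699 -0.2433 -0.0027 -0.3666]
 [ 0.0034 -0.0025 -1.      0.3496]
 [ 0.      0.      0.      1.    ]] -75.91956746840805
```

View pics/w8.png

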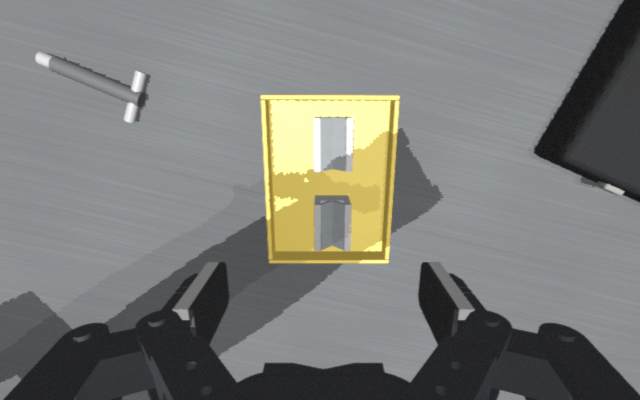

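View pics/z2.png

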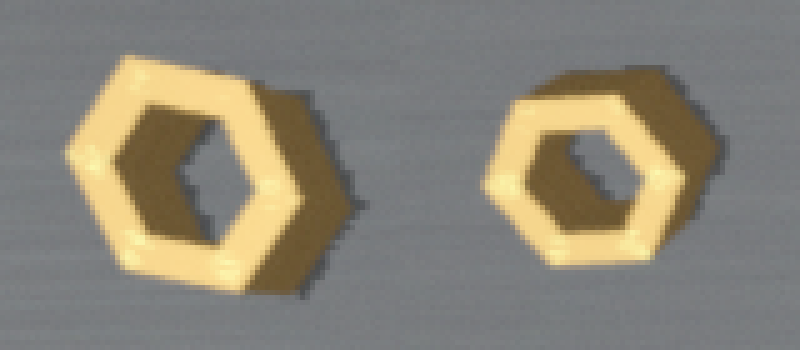

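Both V-blocks stand in the yellow tray, at (333,145) and (332,222). The nuts' bright top hexagons are clear, so next I'll get their corners.

```bash
cat >> an.py <<'E'
def nuts(im,K,W,z=.022,vmin=215,amin=200):
    H,S,V=cv2.split(cv2.cvtColor(im,cv2.COLOR_RGB2HSV)); r=[]
    for c in blobs((H>12)&(H<30)&(S>60)&(V>vmin),amin):
        P=cast(K,W,c,z); hull=cv2.convexHull((P[:,:2]*1000).astype(np.float32))
        M=cv2.moments(hull); q=np.array([M['m10'],M['m01']])/M['m00']
        d=hull[:,0]-q; 
        h=cv2.convexHull(c.reshape(-1,1,2)); 
        # dense orientation: 6th harmonic of radius
        p=P[:,:2]*1000-q; rr=np.hypot(*p.T); th=np.arctan2(p[:,1],p[:,0])
        big=rr>np.percentile(rr,80); ph=np.angle(np.mean(np.exp(6j*th[big])))/6
        ap=cv2.approxPolyDP(h,3,True)[:,0]
        print('nut px',c.mean(0).round(),'c',q.round(1),'area',round(M['m00']),'corner deg',np.degrees(ph).round(1),'rmax',rr.max().round(1),'rmin',rr.min().round(1), len(ap))
E
python3 - <<'E'
from an import *
d=np.load('w1.npz'); K,W=d['K'],d['W']; im=cv2.imread('pics/w1.png')[:,:,::-1].copy(); im[:,260:]=0
nuts(im,K,W)
E
```

```text
nut px [171. 221.] c [474.6 181.6] area 1336 corner deg -27.5 rmax 22.6 rmin 18.7 6
nut px [131.  69.] c [634.9 196.4] area 1344 corner deg 17.2 rmax 22.4 rmin 19.0 6
```

Areas of about 1340 mm² fit a 40 mm hexagon (1386). Nut B is at (0.475, 0.182) and the jaws go to -57.5°. Nut A is at (0.635, 0.196) with jaws at -72.8°.

Call:
{"fn": "apply_moves", "kwargs": {
  "commands": [
    [0,0,0.032,-0.3,4.6,0,0],
    [0,0,0.032,-0.3,4.6,0,0],
    [0,0,0.032,-0.3,4.6,0,0],
    [0,0,0.032,-0.3,4.6,0,0],
    [0,0,0.032,-0.3,4.6,0,0],
    [0,0,0.032,-0.3,4.6,0,0],
    [0,0,0.032,-0.3,4.6,0,0],
    [0,0,0.032,-0.3,4.6,0,0],
    [0,0,0.032,-0.3,4.6,0,0],
    [0,0,0.032,-0.3,4.6,0,0]
  ]
}}

```text
time: 14.05
tool_pos: [0.479, 0.0961, 0.3455]
tcp_rot: [0.877, -0.48, -0.001, 0.001]
contact_force: [1.0, 0.7, -0.4]
gripper_width: 1.003
```

Call:
{"fn": "apply_moves", "kwargs": {
  "commands": [
    [0,0,0,-0.3,4.5,-2,0],
    [0,0,0,-0.2,4.4,-2,0],
    [0,0,0,0,0,-4,0],
    [0,0,0,0,0,-4,0],
    [0,0,0,0,0,-2,0],
    [0,0,0,0,0,0,0],
    [0,0,0,0,0,0,0]
  ]
}}

```text
time: 14.75
tool_pos: [0.4742, 0.183, 0.2063]
tcp_rot: [0.877, -0.481, -0.001, 0.001]
contact_force: [-0.0, 0.2, 1.0]
gripper_width: 0.996
```

```bash
python3 - <<'E'
from an import *
im,K,W=snap('wrist','w9'); T=pose();print(T, np.degrees(np.arctan2(T[1,0],T[0,0])))
nuts(im,K,W,vmin=190,amin=500)
E
```

```text
[[ 0.537  -0.8436  0.0002  0.4751]
 [-0.8436 -0.537   0.0002  0.1831]
 [-0.0001 -0.0003 -1.      0.2076]
 [ 0.      0.      0.      1.    ]] -57.51990907252967
nut px [325. 254.] c [474.9 182.1] area 1328 corner deg -28.1 rmax 22.4 rmin 19.2 6
```

View pics/w9.png

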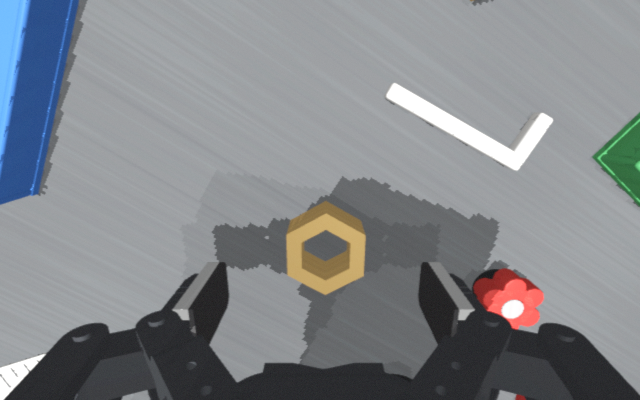

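The nut is centred, with its flats facing the jaws.

Call:
{"fn": "apply_moves", "kwargs": {
  "commands": [
    [0,0,0,0,-0.1,-2,0],
    [0,0,0,0,0,-1.2,0],
    [0,0,0,0,0,0,0],
    [0,0,0,0,0,0,1],
    [0,0,0,0,0,0,1],
    [0,0,0,0,0,0,1],
    [0,0,0,0,0,0,1],
    [0,0,0,0,0,0,1],
    [0,0,0,0,0,0,1],
    [0,0,0,0,0,0,1]
  ]
}}

```text
time: 15.8
tool_pos: [0.4754, 0.1821, 0.1765]
tcp_rot: [0.877, -0.481, 0.001, -0.001]
contact_force: [0.2, 0.4, 6.4]
gripper_width: 0.453
```

Call:
{"fn": "apply_moves", "kwargs": {
  "commands": [
    [0,0,0,0,0,0,1],
    [0,0,0,0,0,2,1],
    [0,0,0,0,0,4,1],
    [0,0,0,0,0,4,1],
    [0,0,0,0,0,4,1],
    [0,0,0,0,0,0,1]
  ]
}}

```text
time: 16.4
tool_pos: [0.4771, 0.1825, 0.3212]
tcp_rot: [0.877, -0.481, 0.004, -0.004]
contact_force: [1.5, 0.6, -0.8]
gripper_width: 0.453
```

Call:
{"fn": "apply_moves", "kwargs": {
  "commands": [
    [0,0,-0.085,-0.6,4.2,0.6,1],
    [0,0,-0.087,-0.6,4.2,0.6,1],
    [0,0,-0.087,-0.6,4.2,0.6,1],
    [0,0,-0.087,-0.6,4.2,0.6,1],
    [0,0,-0.087,-0.6,4.2,0.6,1],
    [0,0,0,0,0,0,1],
    [0,0,0,0,0,0,1]
  ]
}}

```text
time: 17.1
tool_pos: [0.497, 0.2531, 0.3433]
tcp_rot: [0.814, -0.579, -0.042, -0.027]
contact_force: [0.0, -0.5, -1.1]
gripper_width: 0.453
```

```bash
python3 - <<'E'
from an import *
im,K,W=snap('wrist','w10'); T=pose();print(T, np.degrees(np.arctan2(T[1,0],T[0,0]))); np.savez('w10.npz',K=K,W=W)
H,S,V=cv2.split(cv2.cvtColor(im,cv2.COLOR_RGB2HSV))
c=max(blobs((H>100)&(H<120)&(S>120),1000),key=len); print(cv2.approxPolyDP(c.reshape(-1,1,2),4,True)[:,0].tolist())
E
```

```text
[[ 0.3266 -0.9444 -0.0385  0.4967]
 [-0.9399 -0.3288  0.0924  0.2532]
 [-0.0999  0.006  -0.995   0.3433]
 [ 0.      0.      0.      1.    ]] -70.83554499773763
[[140, 40], [136, 213], [252, 239], [259, 230], [283, 72]]
```

View pics/w10.png

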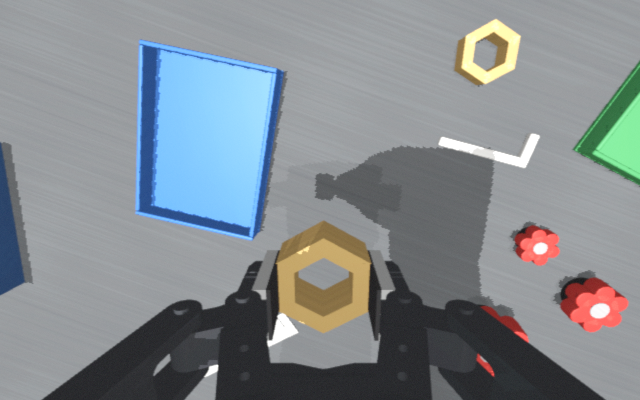

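The arm stopped short, tilted by about 0.1 rad. This is probably a joint limit, so I'll check the joints.

```bash
python3 - <<'E'
from h import *
print(env.get_obs()['joint_pos'])
d=np.load('w10.npz'); K,W=d['K'],d['W']
P=cast(K,W,[[140,40],[284,71],[253,239],[136,212]],.026); print(P,P.mean(0),rect(P))
E
```

```text
[ 0.3341  0.1982 -0.2613  1.1174  0.1001  3.1406]
[[0.5532 0.4693 0.026 ]
 [0.5695 0.3461 0.026 ]
 [0.4142 0.3303 0.026 ]
 [0.3982 0.4486 0.026 ]] [0.4838 0.3986 0.026 ] (array([483.9323, 397.33  ]), array([156.3329, 124.2933]), 7.621667385101318)
```

Joint 6 is at its limit of 3.14. I need the half-turn-equivalent grasp, with yaw about +97.7°. I'll straighten the tool and turn the other way.

Call:
{"fn": "apply_moves", "kwargs": {
  "commands": [
    [-0.046,-0.02,0.05,0,0,0,1],
    [-0.046,-0.019,0.05,0,0,0,1],
    [0,0,0.148,-0.3,0.8,0,1],
    [0,0,0.148,-0.3,0.8,0,1],
    [0,0,0.148,-0.3,0.8,0,1],
    [0,0,0.148,-0.3,0.8,0,1],
    [0,0,0.148,-0.3,0.8,0,1],
    [0,0,0.148,-0.3,0.8,0,1],
    [0,0,0.148,-0.3,0.8,0,1],
    [0,0,0.148,-0.3,0.8,0,1]
  ]
}}

```text
time: 18.15
tool_pos: [0.4724, 0.3176, 0.3437]
tcp_rot: [1.0, 0.027, -0.001, 0.001]
contact_force: [0.9, 0.4, -1.0]
gripper_width: 0.451
```

Call:
{"fn": "apply_moves", "kwargs": {
  "commands": [
    [0,0,0.148,-0.3,0.8,0,1],
    [0,0,0.148,-0.3,0.8,0,1],
    [0,0,0.148,-0.3,0.8,0,1],
    [0,0,0.148,-0.3,0.8,0,1],
    [0,0,0.148,-0.3,0.8,0,1],
    [0,0,0.148,-0.3,0.8,0,1],
    [0,0,0.148,-0.3,0.8,0,1],
    [0,0,0.148,-0.3,0.8,0,1],
    [0,0,0,0,0,0,1],
    [0,0,0,0,0,0,1]
  ]
}}

```text
time: 19.15
tool_pos: [0.4489, 0.3812, 0.344]
tcp_rot: [0.817, 0.577, -0.001, 0.001]
contact_force: [0.1, 0.2, -3.0]
gripper_width: 0.447
```

```bash
python3 - <<'E'
from an import *
T=pose();print(T, np.degrees(np.arctan2(T[1,0],T[0,0])),env.get_obs()['joint_pos'])
E
```

```text
[[ 0.3345  0.9424  0.0002  0.4489]
 [ 0.9424 -0.3345 -0.0024  0.3812]
 [-0.0022  0.001  -1.      0.344 ]
 [ 0.      0.      0.      1.    ]] 70.45578822520355 [ 0.5948  0.2517 -0.1904  1.1299 -0.0021  0.9359]
```

Call:
{"fn": "apply_moves", "kwargs": {
  "commands": [
    [0,0,0.119,1.8,0.6,0.3,1],
    [0,0,0.119,1.8,0.6,0.3,1],
    [0,0,0.119,1.8,0.6,0,1],
    [0,0,0.118,1.8,0.6,0,1],
    [0,0,0,0,0,0,1],
    [0,0,0,0,0,0,1]
  ]
}}

```text
time: 19.75
tool_pos: [0.5214, 0.4049, 0.3501]
tcp_rot: [0.659, 0.752, -0.001, 0.001]
contact_force: [0.1, -0.0, -1.6]
gripper_width: 0.452
```

```bash
python3 - <<'E'
from an import *
im,K,W=snap('wrist','w11'); T=pose();print(T, np.degrees(np.arctan2(T[1,0],T[0,0]))); np.savez('w11.npz',K=K,W=W)
H,S,V=cv2.split(cv2.cvtColor(im,cv2.COLOR_RGB2HSV))
c=max(blobs((H>100)&(H<120)&(S>120),1000),key=len); print(cv2.approxPolyDP(c.reshape(-1,1,2),4,True)[:,0].tolist())
E
```

```text
[[-0.1328  0.9911 -0.0001  0.521 ]
 [ 0.9911  0.1328 -0.0016  0.4048]
 [-0.0015 -0.0003 -1.      0.3502]
 [ 0.      0.      0.      1.    ]] 97.63368343595775
[[255, 49], [264, 229], [305, 229], [295, 227], [322, 219], [337, 227], [387, 227], [398, 49]]
```

View pics/w11.png

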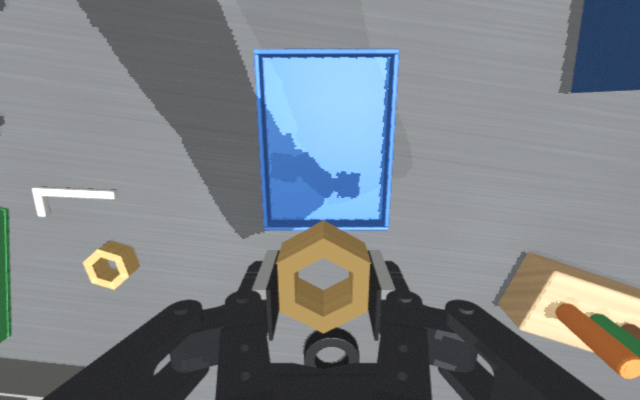

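```bash
python3 - <<'E'
from an import *
d=np.load('w11.npz'); K,W=d['K'],d['W']
P=cast(K,W,[[255,49],[399,49],[389,230],[264,230]],.026); c,s,a=rect(P);print(P.mean(0),s,a)
a=np.radians(a if s[0]>s[1] else a-90); u=np.array([np.cos(a),np.sin(a)]); m=P.mean(0)[:2]
print(m+.036*u,m-.036*u)
E
```

```text
[0.4827 0.4022 0.026 ] [158.6579 120.0113] 7.686701774597168
[0.5184 0.407 ] [0.4471 0.3974]
```

The tray centre is (0.483, 0.402) and its size 158.7×120 matches. I'll set this nut at (0.518, 0.407).

Call:
{"fn": "apply_moves", "kwargs": {
  "commands": [
    [0,0,0,-0.3,0.2,-4,1],
    [0,0,0,0,0,-4,1],
    [0,0,0,0,0,-4,1],
    [0,0,0,0,0,-3,1],
    [0,0,0,0,0,-1,1],
    [0,0,0,0,0,0,1],
    [0,0,0,0,0,0,1]
  ]
}}

```text
time: 20.5
tool_pos: [0.5191, 0.4078, 0.1924]
tcp_rot: [0.658, 0.753, 0.002, 0.001]
contact_force: [0.2, -0.1, -0.4]
gripper_width: 0.455
```

Call:
{"fn": "apply_moves", "kwargs": {
  "commands": [
    [0,0,0,0,0,-0.4,1],
    [0,0,0,0,0,-0.3,1],
    [0,0,0,0,0,0,1],
    [0,0,0,0,0,0,1]
  ]
}}

```text
time: 20.9
tool_pos: [0.5187, 0.4075, 0.1841]
tcp_rot: [0.657, 0.754, 0.001, 0.001]
contact_force: [-0.4, -1.0, -1.7]
gripper_width: 0.455
```

Call:
{"fn": "apply_moves", "kwargs": {
  "commands": [
    [0,0,0,0,0,-0.2,1],
    [0,0,0,0,0,-0.2,1],
    [0,0,0,0,0,0,1],
    [0,0,0,0,0,0,1]
  ]
}}

```text
time: 21.3
tool_pos: [0.5188, 0.4075, 0.1806]
tcp_rot: [0.657, 0.754, 0.001, 0.001]
contact_force: [-1.7, -1.0, 6.0]
gripper_width: 0.456
```

Call:
{"fn": "apply_moves", "kwargs": {
  "commands": [
    [0,0,0,0,0,0,0.3],
    [0,0,0,0,0,0,0.3],
    [0,0,0,0,0,0,0.3],
    [0,0,0,0,0,0,0.3],
    [0,0,0,0,0,2,0.3],
    [0,0,0,0,0,4,0.3],
    [0,0,0,0,0,4,0.3],
    [0,0,0,0,0,4,0],
    [0,0,0,2.3,-4.2,0,0],
    [0,0,0,2.3,-4.2,0,0]
  ]
}}

```text
time: 22.3
tool_pos: [0.5653, 0.3241, 0.3223]
tcp_rot: [0.656, 0.755, 0.003, 0.002]
contact_force: [-0.2, -1.1, -0.9]
gripper_width: 0.999
```

Call:
{"fn": "apply_moves", "kwargs": {
  "commands": [
    [0,0,0.056,2.3,-4.2,0,0],
    [0,0,0.056,2.3,-4.2,0,0],
    [0,0,0.056,2.3,-4.2,-2,0],
    [0,0,0,0,0,-4,0],
    [0,0,0,0,0,-4,0],
    [0,0,0,0,0,0,0],
    [0,0,0,0,0,0,0]
  ]
}}

```text
time: 23.0
tool_pos: [0.6322, 0.1989, 0.2198]
tcp_rot: [0.592, 0.806, -0.001, -0.0]
contact_force: [0.5, 0.1, -0.5]
gripper_width: 1.003
```

```bash
python3 - <<'E'
from an import *
im,K,W=snap('wrist','w12'); T=pose();print(T, np.degrees(np.arctan2(T[1,0],T[0,0])))
nuts(im,K,W,vmin=190,amin=500)
E
```

```text
[[-0.3     0.9539  0.0032  0.6333]
 [ 0.954   0.3     0.0001  0.1994]
 [-0.0009  0.0031 -1.      0.2217]
 [ 0.      0.      0.      1.    ]] 107.45469410164542
```

View pics/w12.png

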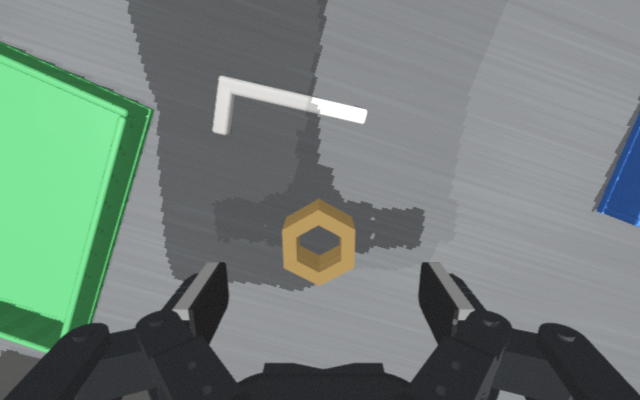

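The nut is at (319,242), aligned and nearly centred. The hex key and green tray are clear of the fingers.

Call:
{"fn": "apply_moves", "kwargs": {
  "commands": [
    [0,0,0,0.2,-0.2,-3,0],
    [0,0,0,0,0,-1.5,0],
    [0,0,0,0,0,0,0],
    [0,0,0,0,0,0,1],
    [0,0,0,0,0,0,1],
    [0,0,0,0,0,0,1],
    [0,0,0,0,0,0,1],
    [0,0,0,0,0,0,1],
    [0,0,0,0,0,0,1],
    [0,0,0,0,0,0,1]
  ]
}}

```text
time: 24.05
tool_pos: [0.6356, 0.1972, 0.177]
tcp_rot: [0.592, 0.806, 0.002, 0.002]
contact_force: [-0.8, 0.6, 4.9]
gripper_width: 0.451
```

Call:
{"fn": "apply_moves", "kwargs": {
  "commands": [
    [0,0,0,0,0,0,1],
    [0,0,0,0,0,2,1],
    [0,0,0,0,0,4,1],
    [0,0,0,0,0,4,1],
    [0,0,0,0,0,4,1],
    [0,0,0,0,0,0,1]
  ]
}}

```text
time: 24.65
tool_pos: [0.6372, 0.1975, 0.3224]
tcp_rot: [0.592, 0.806, 0.005, 0.005]
contact_force: [1.1, 1.2, -1.0]
gripper_width: 0.455
```

Call:
{"fn": "apply_moves", "kwargs": {
  "commands": [
    [0,0,-0.028,-3.2,3.3,0,1],
    [0,0,-0.028,-3.2,3.3,0,1],
    [0,0,-0.028,-3.2,3.3,0,1],
    [0,0,-0.028,-3.2,3.3,0,1],
    [0,0,-0.028,-3.1,3.3,0,1],
    [0,0,-0.03,-3.1,3.5,0,1],
    [0,0,0,0,0,-3,1],
    [0,0,0,0,0,-3,1],
    [0,0,0,0,0,0,1],
    [0,0,0,0,0,0,1]
  ]
}}

```text
time: 25.65
tool_pos: [0.444, 0.3964, 0.2541]
tcp_rot: [0.658, 0.753, -0.001, 0.0]
contact_force: [0.5, 0.3, -1.4]
gripper_width: 0.454
```

```bash
python3 - <<'E'
from an import *
im,K,W=snap('wrist','w13'); T=pose();print(T, np.degrees(np.arctan2(T[1,0],T[0,0])))
im=env.capture('top'); cv2.imwrite('pics/t13.png',cv2.resize(im[150:300,120:260],None,fx=4,fy=4)[:,:,::-1])
E
```

```text
[[-0.1333  0.9911  0.0013  0.445 ]
 [ 0.9911  0.1333 -0.0007  0.3968]
 [-0.0008  0.0012 -1.      0.2556]
 [ 0.      0.      0.      1.    ]] 97.66126864347993
```

View pics/w13.png

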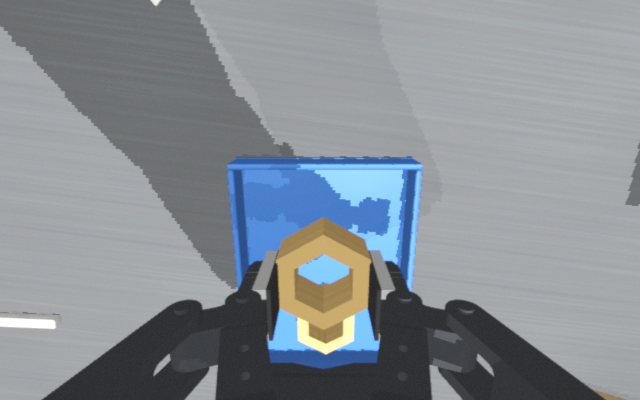

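Call:
{"fn": "apply_moves", "kwargs": {
  "commands": [
    [0,0,0,0.2,0,-3,1],
    [0,0,0,0,0,-2.5,1],
    [0,0,0,0,0,-1,1],
    [0,0,0,0,0,-0.4,1],
    [0,0,0,0,0,0,1],
    [0,0,0,0,0,0,1]
  ]
}}

```text
time: 26.35
tool_pos: [0.4476, 0.3975, 0.1879]
tcp_rot: [0.658, 0.753, 0.002, 0.001]
contact_force: [0.1, -0.7, -1.4]
gripper_width: 0.454
```

Call:
{"fn": "apply_moves", "kwargs": {
  "commands": [
    [0,0,0,0,0,-0.2,1],
    [0,0,0,0,0,-0.2,1],
    [0,0,0,0,0,0,1],
    [0,0,0,0,0,0,1]
  ]
}}

```text
time: 26.75
tool_pos: [0.4467, 0.397, 0.1824]
tcp_rot: [0.658, 0.753, 0.0, 0.001]
contact_force: [-1.4, -0.3, -1.4]
gripper_width: 0.452
```

Call:
{"fn": "apply_moves", "kwargs": {
  "commands": [
    [0,0,0,0,0,-0.2,1],
    [0,0,0,0,0,0,1],
    [0,0,0,0,0,0,1]
  ]
}}

```text
time: 27.05
tool_pos: [0.4469, 0.3971, 0.181]
tcp_rot: [0.658, 0.753, 0.001, 0.001]
contact_force: [-1.7, 0.4, 4.3]
gripper_width: 0.447
```

Call:
{"fn": "apply_moves", "kwargs": {
  "commands": [
    [0,0,0,0,0,0,0.3],
    [0,0,0,0,0,0,0.3],
    [0,0,0,0,0,0,0.3],
    [0,0,0,0,0,0,0.3],
    [0,0,0,0,0,2,0.3],
    [0,0,0,0,0,4,0.3],
    [0,0,0,0,0,4,0.3],
    [0,0,0,2.5,0,4,0],
    [0,0,0,2.5,0,2,0],
    [0,0,0,0,0,0,0]
  ]
}}

```text
time: 28.05
tool_pos: [0.5007, 0.3979, 0.3454]
tcp_rot: [0.659, 0.752, 0.006, 0.003]
contact_force: [0.6, -0.3, -0.9]
gripper_width: 1.0
```

```bash
python3 - <<'E'
from an import *
im,K,W=snap('wrist','w14'); T=pose();print(T, np.degrees(np.arctan2(T[1,0],T[0,0])))
E
```

```text
[[-0.1326  0.9912  0.006   0.4986]
 [ 0.9912  0.1326  0.0023  0.3973]
 [ 0.0015  0.0063 -1.      0.3427]
 [ 0.      0.      0.      1.    ]] 97.61823715892349
```

View pics/w14.png

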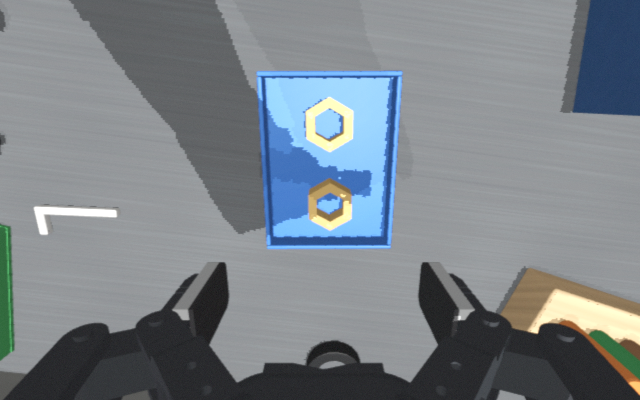

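Both nuts lie flat and apart in the blue tray, at (330,123) and (330,205). Next is the middle knob; I'll measure its lobe angle.

```bash
python3 - <<'E'
from an import *
d=np.load('w1.npz'); K,W=d['K'],d['W']; im=cv2.imread('pics/w1.png')
H,S,V=cv2.split(cv2.cvtColor(im,cv2.COLOR_BGR2HSV)); m=((H<8)|(H>172))&(S>120)
for c in blobs(m,100):
    P=cast(K,W,c,.03)[:,:2]*1000; hull=cv2.convexHull(P.astype(np.float32)); (x,y),r=cv2.minEnclosingCircle(P.astype(np.float32))
    p=P-[x,y]; rr=np.hypot(*p.T); th=np.arctan2(p[:,1],p[:,0]); print(c.mean(0),x,y,2*r,np.degrees(np.angle(np.mean((rr-rr.mean())*np.exp(6j*th)))/6))
cv2.imwrite('pics/z3.png',cv2.resize(im[165:320,225:355],None,fx=4,fy=3.8,interpolation=cv2.INTER_NEAREST)[:600])
E
```

```text
[264.85 284.7 ] 394.90997314453125 79.994873046875 83.18617248535156 25.227383489751713
[325.2901 222.8626] 471.4176025390625 5.84996223449707 52.3777961730957 14.225517688324796
[259.957 194.129] 506.2222900390625 76.46977233886719 36.94709014892578 -26.41092294593194
```

View pics/z3.png

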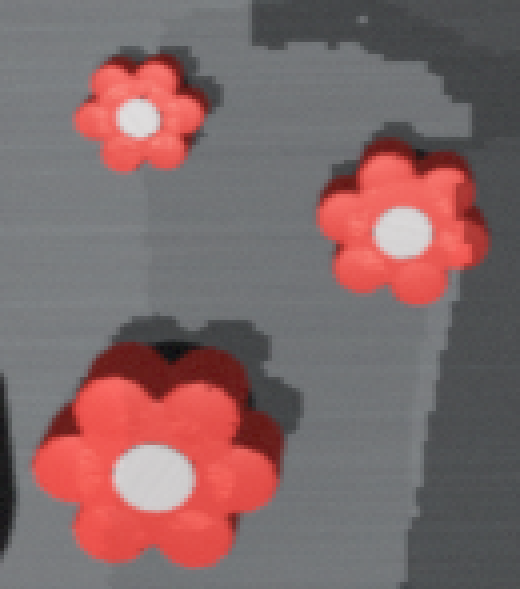

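The middle knob's lobes lie at about 15° + k·60°. I'll grip across the lobe pairs with jaws at 105°, opened only to about 70 mm to spare the neighbouring knobs.

Call:
{"fn": "apply_moves", "kwargs": {
  "commands": [
    [0,0,0.016,-0.4,-4.6,0,0],
    [0,0,0.016,-0.4,-4.6,0,0],
    [0,0,0.016,-0.4,-4.6,0,0],
    [0,0,0.016,-0.4,-4.6,0,0.15],
    [0,0,0.016,-0.4,-4.6,0,0.15],
    [0,0,0.016,-0.3,-4.6,0,0.15],
    [0,0,0.016,-0.2,-4.6,0,0.15],
    [0,0,0.016,-0.2,-4.6,-3,0.15],
    [0,0,0,-0.1,-2.3,-3,0.15],
    [0,0,0,0,0,-3,0.15]
  ]
}}

```text
time: 29.1
tool_pos: [0.4671, 0.0081, 0.251]
tcp_rot: [0.61, 0.792, -0.0, -0.0]
contact_force: [0.1, 0.2, -0.7]
gripper_width: 0.854
```

Call:
{"fn": "apply_moves", "kwargs": {
  "commands": [
    [0,0,0,0,0,-3,0.15],
    [0,0,0,0,0,0,0.15],
    [0,0,0,0,0,0,0.15]
  ]
}}

```text
time: 29.4
tool_pos: [0.4674, 0.0105, 0.222]
tcp_rot: [0.608, 0.794, -0.001, -0.001]
contact_force: [-0.7, -0.4, 0.7]
gripper_width: 0.849
```

```bash
python3 - <<'E'
from an import *
im,K,W=snap('wrist','w15'); T=pose();print(T, np.degrees(np.arctan2(T[1,0],T[0,0])))
H,S,V=cv2.split(cv2.cvtColor(im,cv2.COLOR_RGB2HSV)); m=(((H<8)|(H>172))&(S>120)&(V>150))
for c in blobs(m,500):
    P=cast(K,W,c,.03)[:,:2]*1000; (x,y),r=cv2.minEnclosingCircle(P.astype(np.float32))
    p=P-[x,y]; rr=np.hypot(*p.T); th=np.arctan2(p[:,1],p[:,0]); print(c.mean(0),x,y,2*r,np.degrees(np.angle(np.mean((rr-rr.mean())*np.exp(6j*th)))/6))
E
```

```text
[[-0.2598  0.9657  0.0009  0.4686]
 [ 0.9657  0.2598 -0.0001  0.0105]
 [-0.0003  0.0008 -1.      0.2233]
 [ 0.      0.      0.      1.    ]] 105.05781902882083
[401.4574 321.5349] 496.6544189453125 69.94718933105469 35.55577087402344 -7.220889785225341
[314.4189 242.4561] 465.796875 5.557187557220459 52.34404754638672 14.691930654854177
[498.2564 150.0036] 396.41326904296875 82.09261322021484 82.51634979248047 23.558094028136555
```

View pics/w15.png

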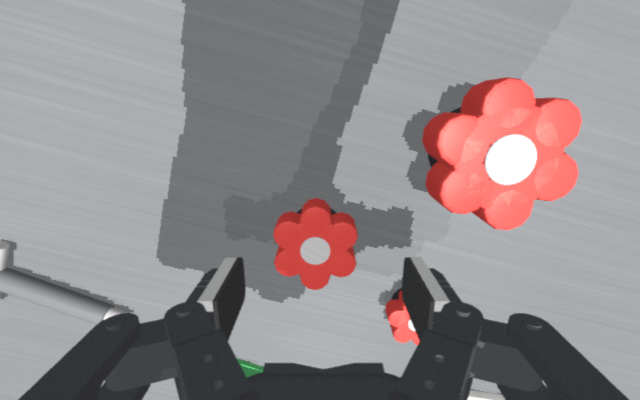

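```bash
python3 - <<'E'
from an import *
im=cv2.imread('pics/w15.png'); T=pose(); K,W=cam('wrist',T)
m=(im.min(2)>140)&(im[:,:,2]>140); mm=np.zeros_like(m); mm[230:270,295:335]=1
c=max(blobs(m&mm,50),key=len); q=cv2.minEnclosingCircle(c); print(q, cast(K,W,q[0],.0305), T[:3,3])
im=cv2.imread('pics/w1.png'); d=np.load('w1.npz')
m=(im.min(2)>140); mm=np.zeros_like(m); mm[212:240,314:340]=1
c=max(blobs(m&mm,20),key=len); q=cv2.minEnclosingCircle(c); print(q, cast(d['K'],d['W'],q[0],.0305))
E
```

```text
((314.7069091796875, 251.0), 14.842351913452148) [[0.4709 0.0061 0.0305]] [0.4686 0.0105 0.2233]
((325.19232177734375, 225.5), 7.347148895263672) [[0.4687 0.0062 0.0305]]
```

Call:
{"fn": "apply_moves", "kwargs": {
  "commands": [
    [0,0,0,0.15,-0.45,-2,0.15],
    [0,0,0,0,0,-1.5,0.15],
    [0,0,0,0,0,-0.9,0.15],
    [0,0,0,0,0,0,0.15],
    [0,0,0,0,0,0,1],
    [0,0,0,0,0,0,1],
    [0,0,0,0,0,0,1],
    [0,0,0,0,0,0,1],
    [0,0,0,0,0,0,1],
    [0,0,0,0,0,0,1]
  ]
}}

```text
time: 30.45
tool_pos: [0.4714, 0.0056, 0.1805]
tcp_rot: [0.609, 0.794, 0.001, 0.002]
contact_force: [-0.8, 0.8, 5.4]
gripper_width: 0.514
```

Call:
{"fn": "apply_moves", "kwargs": {
  "commands": [
    [0,0,0,0,0,0,1],
    [0,0,0,0,0,2,1],
    [0,0,0,0,0,4,1],
    [0,0,0,0,0,4,1],
    [0,0,0,0,0,4,1],
    [0,0,0,0,0,0,1]
  ]
}}

```text
time: 31.05
tool_pos: [0.4733, 0.0053, 0.3255]
tcp_rot: [0.609, 0.793, 0.004, 0.006]
contact_force: [0.8, -0.9, -0.4]
gripper_width: 0.511
```

```bash
python3 - <<'E'
from an import *
im,K,W=snap('wrist','w16'); T=pose();print(T, np.degrees(np.arctan2(T[1,0],T[0,0])))
E
```

```text
[[-0.2592  0.9658  0.0099  0.4721]
 [ 0.9658  0.2593 -0.0014  0.0054]
 [-0.0039  0.0092 -0.9999  0.3228]
 [ 0.      0.      0.      1.    ]] 105.02482621050888
```

View pics/w16.png

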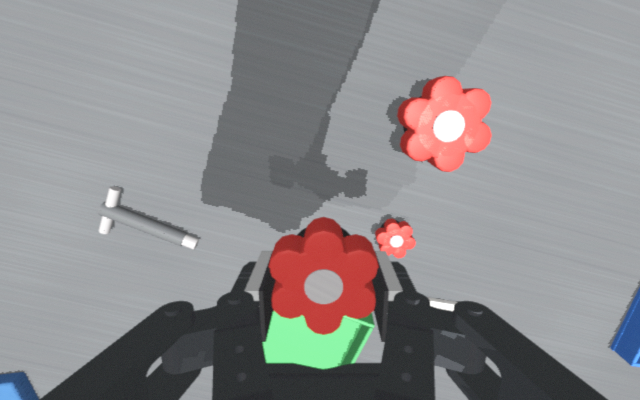

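The knob is held across its lobe pairs (about 45 mm), head up. Now to the green tray.

Call:
{"fn": "apply_moves", "kwargs": {
  "commands": [
    [0,0,-0.077,4.2,0.2,0.5,1],
    [0,0,-0.077,4.2,0.2,0.5,1],
    [0,0,-0.077,4.2,0.2,0.5,1],
    [0,0,-0.077,4.2,0.2,0.5,1],
    [0,0,-0.077,4.2,0.2,0.5,1],
    [0,0,0,2,0,0.5,1],
    [0,0,0,0,0,0,1],
    [0,0,0,0,0,0,1]
  ]
}}

```text
time: 31.9
tool_pos: [0.6997, 0.0156, 0.3469]
tcp_rot: [0.749, 0.662, -0.001, -0.001]
contact_force: [0.0, -0.3, -1.1]
gripper_width: 0.513
```

```bash
python3 - <<'E'
from an import *
im,K,W=snap('wrist','w17'); T=pose();print(T, np.degrees(np.arctan2(T[1,0],T[0,0]))); np.savez('w17.npz',K=K,W=W)
H,S,V=cv2.split(cv2.cvtColor(im,cv2.COLOR_RGB2HSV))
c=max(blobs((H>45)&(H<80)&(S>90),1000),key=len); print(cv2.approxPolyDP(c.reshape(-1,1,2),4,True)[:,0].tolist())
E
```

```text
[[ 0.1225  0.9925 -0.0028  0.6991]
 [ 0.9925 -0.1225 -0.0007  0.0156]
 [-0.001  -0.0027 -1.      0.3472]
 [ 0.      0.      0.      1.    ]] 82.96640650222561
[[250, 52], [259, 233], [297, 234], [323, 215], [348, 234], [382, 234], [394, 53]]
```

View pics/w17.png

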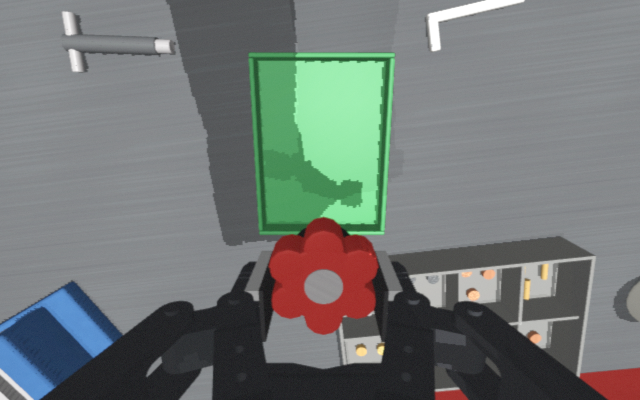

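```bash
python3 - <<'E'
from an import *
d=np.load('w17.npz'); K,W=d['K'],d['W']
P=cast(K,W,[[249,53],[394,53],[383,235],[259,235]],.026); c,s,a=rect(P);print(P.mean(0),s,a)
E
```

```text
[0.6638 0.0178 0.026 ] [118.2976 159.406 ] 82.87565612792969
```

The tray centre is (0.664, 0.018), size 159×118. I'll place the knob at the centre.

Call:
{"fn": "apply_moves", "kwargs": {
  "commands": [
    [0,0,0,-1.8,0.1,-3,1],
    [0,0,0,-1.7,0.1,-3,1],
    [0,0,0,0,0,-4,1],
    [0,0,0,0,0,-4,1],
    [0,0,0,0,0,-1.3,1],
    [0,0,0,0,0,0,1],
    [0,0,0,0,0,0,1]
  ]
}}

```text
time: 32.65
tool_pos: [0.6657, 0.0175, 0.1975]
tcp_rot: [0.749, 0.662, 0.001, 0.001]
contact_force: [1.3, 0.1, -1.0]
gripper_width: 0.512
```

Call:
{"fn": "apply_moves", "kwargs": {
  "commands": [
    [0,0,0,0,0,-0.3,1],
    [0,0,0,0,0,-0.2,1],
    [0,0,0,0,0,0,1],
    [0,0,0,0,0,0,1]
  ]
}}

```text
time: 33.05
tool_pos: [0.6657, 0.0176, 0.1918]
tcp_rot: [0.749, 0.662, 0.001, 0.001]
contact_force: [-0.8, 0.1, -0.7]
gripper_width: 0.516
```

Call:
{"fn": "apply_moves", "kwargs": {
  "commands": [
    [0,0,0,0,0,-0.3,1],
    [0,0,0,0,0,-0.2,1],
    [0,0,0,0,0,0,1],
    [0,0,0,0,0,0,1]
  ]
}}

```text
time: 33.45
tool_pos: [0.6653, 0.0176, 0.1858]
tcp_rot: [0.749, 0.662, 0.0, 0.001]
contact_force: [0.1, -1.1, -0.5]
gripper_width: 0.512
```

Call:
{"fn": "apply_moves", "kwargs": {
  "commands": [
    [0,0,0,0,0,-0.2,1],
    [0,0,0,0,0,0,1],
    [0,0,0,0,0,0,1]
  ]
}}

```text
time: 33.75
tool_pos: [0.6656, 0.0176, 0.1846]
tcp_rot: [0.749, 0.662, 0.0, 0.001]
contact_force: [-0.7, 0.3, 3.2]
gripper_width: 0.517
```

Call:
{"fn": "apply_moves", "kwargs": {
  "commands": [
    [0,0,0,0,0,0,0.25],
    [0,0,0,0,0,0,0.25],
    [0,0,0,0,0,0,0.25],
    [0,0,0,0,0,0,0.25],
    [0,0,0,0,0,2,0.25],
    [0,0,0,0,0,4,0.25],
    [0,0,0,0,0,4,0.25],
    [0,0,0,2,0,4,0],
    [0,0,0,2,0,2,0],
    [0,0,0,0,0,0,0]
  ]
}}

```text
time: 34.75
tool_pos: [0.7088, 0.0174, 0.3493]
tcp_rot: [0.749, 0.662, 0.004, 0.005]
contact_force: [-0.2, -0.8, -0.2]
gripper_width: 0.997
```

```bash
python3 - <<'E'
from an import *
im,K,W=snap('wrist','w18')
E
```

```text
(no output)
```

View pics/w18.png

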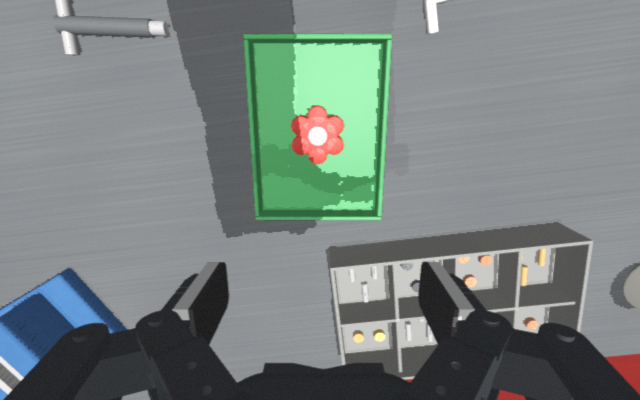

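Call:
{"fn": "apply_moves", "kwargs": {
  "commands": [
    [0,0,0,-3.5,-3,0,0],
    [0,0,0,-3.5,-3,0,0],
    [0,0,0,-3.5,-3,0,0],
    [0,0,0,-3.5,-3,0,0],
    [0,0,0,-3,-3,0,0],
    [0,0,0,0,0,0,0],
    [0,0,0,0,0,0,0]
  ]
}}

```text
time: 35.5
tool_pos: [0.5335, -0.1325, 0.3422]
tcp_rot: [0.75, 0.662, -0.0, -0.001]
contact_force: [-0.1, 0.7, 0.2]
gripper_width: 1.001
```

```bash
python3 - <<'E'
from an import *
snap('top','t19'); snap('side','s19')
K,W=cam('top'); a=cv2.imread('pics/top0.png'); b=cv2.imread('pics/t19.png')
# bystanders unmoved?
for n,(x0,y0,x1,y1) in dict(hex=(245,180,285,200)).items():
    print(n, cv2.absdiff(a[y0:y1,x0:x1],b[y0:y1,x0:x1]).max())
E
```

```text
hex 18
```

View pics/t19.png

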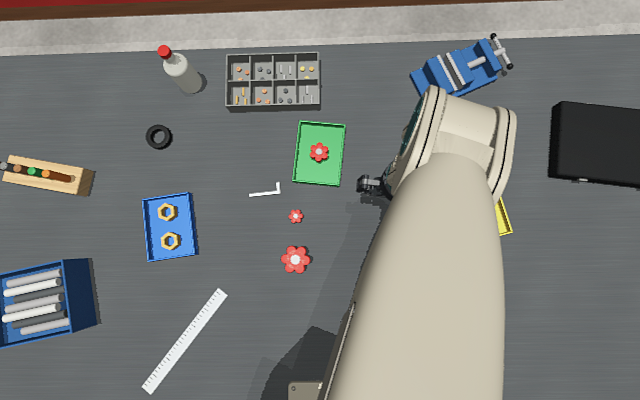

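View pics/s19.png

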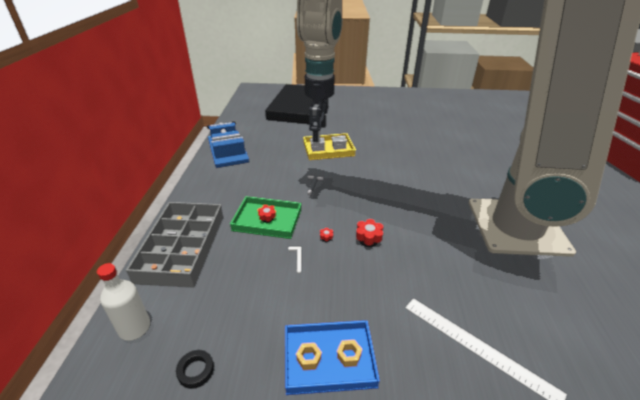

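The top and side views show the knob in green, the nuts in blue and the V-blocks in yellow. The other knobs and both keys are in their places, and the gripper is clear of everything, so I'll hand in.

```bash
python3 - <<'E'
from h import *
print(env.get_obs()['gripper_width'], env.get_obs()['contact_force']); print(env.hand_in())
E
```

```text
0.9994408662721925 [-0.2119  0.861   0.5074]
the job is handed in; nothing more can be done
None
```

I moved all five parts in the order asked and handed the job in at about 35.6 s; no verdict was given:
- **V-blocks:** both stand groove up in the yellow tray, about 74 mm apart.
- **Nuts:** both lie flat in the blue tray, about 72 mm apart.
- **Knob:** the middle-sized one (52 mm measured) stands on its hub, head up, at the centre of the green tray.

**Checks:** each part met its tray floor at the expected height with under 7 N before I released it. Wrist pictures taken after each pair, and after the knob, show nothing stacked or leaning. The last top and side views agree, except that the arm hid most of the yellow tray and the chuck key from above; the side view shows both. The hex key's image patch is almost unchanged; I checked the chuck key and the small and large knobs only by eye, and they appear unmoved.

**One hitch:** while carrying the first nut, joint 6 reached its limit at 3.14 rad and the tool tilted about 0.1 rad in mid-air. I straightened it and used the half-turn grasp instead; the nut stayed in the grip.

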